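# Find and press the flush release of a blood-card reader

### The arm

A 6-joint arm with a two-finger parallel gripper is mounted at the origin on the work surface. World frame = base frame: x ahead of the robot, y to its left, z up, the work surface at z = 0. Lengths are in m, angles in degrees, forces in N, time in s.
With the tool pointing down it reaches from about 0.35 to 0.875 m from the base axis. Payload 4.2 kg.
Tool frame: the origin (TCP) lies midway between the tips of the shut fingers; the grasp point (between the pads) lies 19 mm behind it; y points along the fingers, z is the direction in which the jaws open and shut, and the axes are right-handed (so a half turn about y gives the same grasp; the last joint's range is limited). The gripper opens to 87 mm and grips with 3 to 60 N. Pads are 19 mm wide; open, the fingers measure 117 mm over their backs; the gripper's body (75 mm by 190 mm) begins 51 mm behind the grasp point.
Start: joints at [84.775, 22.042, 0.453, 0, -68.411, -14.817], TCP at [0.214, 0.587, 0.223] pointing down, gripper open.
Joint ranges: [-179.83, 179.83], [-69.29, 118.12], [-61.27, 80.66], [-181.25, 117.63], [-171.15, -9.14], [-177.46, 177.46]. Speed limits (degrees/s): [159.86, 159.86, 180, 180, 180, 180].

### API

Orientations are given as [roll, pitch, yaw] about the fixed x, y, z axes, in that order (R = Rz(yaw) Ry(pitch) Rx(roll)).
In Python, from workcell import env gives the robot as it stands. The module is installed in compiled form; this text tells all that it offers. Calls block until the motion is done:
- env.goto(position, orientation): joint-space move of the TCP to a pose.
- env.move_straight(position, rotation=None, rate=0.15, force_limit=None): straight line of the TCP; rotation=None keeps the orientation; rate is the mean speed in m/s. With force_limit (N) it stops when the force on the tool has changed by that much, and returns True; else False.
- env.set_joints(angles): joint-space move.
- env.gripper_to(opening, grasp_force=None): opening from 0.0 (shut) to 1.0 (fully open); grasp_force is the grip in N (None keeps the last); returns when the fingers have stopped.
- env.dwell(seconds).
- env.inverse_kinematics(position, orientation): joint angles nearest the present ones, or None.
- env.read_state(): the state.
- env.grab_frame(name): name is "side" or "top" or "wrist"; returns a dict with "image" (480x640x3 uint8, blue, green, red), "fx", "fy", "cx", "cy" (pixels), "position" and "orientation" of the camera in the world. Camera axes: x right, y up, looking along -z (the intrinsics and any distortion apply to the point x, -y, -z); pixel columns grow to the right and rows downward; lengths in m; the calibration is good to about 2 mm. A picture is of the moment at which its call begins. There is no depth.
A pose or a line that the arm cannot do raises env.Unreachable and nothing moves.
- env.close_job(): hands the job in, once; it reports no verdict.
Trained networks look in a picture, given as the dict that the camera call returned (one of the last four; its "shot" number tells which), for a name from the list of things; names that differ only in an ending like _2 or _b are one class to them, and where a whole thing is asked for, a point or a joint stands for the part that bears it (a point fixed in the world has none). Each returns a list of dicts, best first, with "score" (0 to 1); they miss things now and then, are a little off and sometimes report something else, mostly with a low value. They report only what shows in the picture. A call takes as long as a camera call.
- env.search_frame(picture, thing): "xyz" ([x, y, z] in m, in world coordinates, good to about 4 mm: the middle of the surface that is visible of it).
- env.trace(picture, thing): "mask" (480x640 bool, what is visible of it).
The state is a dict: "clock": time; "joint_positions": joint angles; "qvel": joint speeds; "joint_torque": joint torques, N m; "position": TCP position; "tool_rot": TCP orientation; "force": force on the tool from outside, world axes, zero at the start; "wrist_torque": the same for the moment, N m; "opening": opening from 0.0 (shut) to 1.0 (fully open).
Only numpy, scipy, OpenCV 4.12 (cv2) and the standard library are available. Lean on these libraries where they do the work, as an engineer would, in place of code of your own. Each camera call takes 0.05 s, during which the arm holds its last target.

### The job

The clear-windowed cover of the white card reader on the bench is shut on a concealed catch. Its release is a push pad set almost flush somewhere along the grey strip on the robot's side of the cover: feel along the strip with the fingertips for the place that gives, push it in gently until the cover springs up, then let go and leave the cover standing open. Pick nothing up, and leave the tube rack, the bottle and the vial where they stand.

Things in the scene. Friction and masses are not known exactly. Their poses are not given: they have to be found in the camera images.
- reader: white box-shaped card reader fixed to the bench, 240 mm deep (x) x 460 mm wide (y) x 90 mm high; origin at the centre of its underside, x axis from the strip towards the cover, y along the strip, z up. Its top deck is level at 90 mm; the grey strip and the cover lie in that deck
- strip_mid (a point): centre of the visible grey strip, on its upper surface, 87 mm above the bench and 3 mm below the deck around it; axes as the reader's. The strip is level and rigid, 70 mm across (x), 200 mm long (y). The release pad is centred across it, its centre anywhere from -60 to +60 mm along y from this point: to be found by feel (or by its faint outline)
- release (a joint): how far the release pad is pressed in, m: 0 at rest, 0.006 at its stop. Pad of the strip's grey plastic, 44 mm (x) x 56 mm (y), its face 2 mm below the strip (8 mm at the stop), gap 0.7 mm all round. About 2.5 N starts it, 5 N takes it to the stop, a spring brings it back; the catch lets go before the stop
- cover (a joint): opening of the cover, rad: 0 shut, 0.28 open. Grey frame with clear window, 134 mm (x) x 300 mm (y), 8 mm thick, level with the deck when shut, hinged on the edge far from the strip, free edge beside the strip. When the catch lets go a spring lifts it: the free edge rises 37 mm and stays up. It cannot be opened while the catch holds
- rack: loose clear plastic tube rack with five capped tubes, 170 x 60 mm, 91 mm high, standing on the bench to the left (+y) of the reader; origin at the centre of its underside. Leave alone
- bottle: loose amber bottle, 44 mm across, 95 mm high, standing on the bench to the right (-y) of the reader; origin at the centre of its underside. Leave alone
- vial: small loose amber vial with a black cap, 28 mm across, 45 mm high, standing on the reader's deck at the left (+y) side of the cover; origin at the centre of its underside. Leave alone

How it is judged:
By the outcome, as a careful person would: the job done as asked, in the order asked, and still so for the second after the job is handed in, with the robot touching nothing.
It also fails if it takes over 48 s, if anything falls off the work surface, if the arm or the gripper's body presses on something with over 40 N, if the wrist force passes 120 N, or if a joint passes its speed limit or range.

## Working session

There is one attempt and no reset: what is moved stays moved. The work goes in short steps, each a Python script; the robot and the scene stay as the last script left them, time stands still between calls to the robot, and variables do not carry over. Pictures are saved under pics/ and viewed, and the job is handed in when it is done.

```bash
mkdir -p pics; python3 - <<'E'
from workcell import env
import cv2,numpy as np
s=env.read_state();print(s['clock'],s['position'],s['tool_rot'],s['force'],s['opening'])
for n in ['top','side']:
    p=env.grab_frame(n);cv2.imwrite(f'pics/{n}0.png',p['image'])
    print(n,p['position'],p['orientation'],p['fx'],p['cx'],p['cy'],[k for k in p])
    for t in ['strip_mid','release','cover','reader','vial','rack','bottle']:
        r=env.search_frame(p,t);print(t,[(np.round(d['xyz'],3),round(d['score'],2)) for d in r[:2]])
print(env.read_state()['clock'])
E
```

```text
0.0 [0.21398269 0.58660334 0.22145581] [-8.98765449e+01  5.75437746e-03  1.59946483e+02] [-0.84247218 -0.98202355 -0.31987595] 0.9982921741177202
top [ 0.36916567 -0.00887474  1.12919376] [ 9.76600659e+00  4.08977504e-02 -8.97330259e+01] 458.9236312500748 321.13784471187853 228.15136524541904 ['image', 'fx', 'fy', 'cx', 'cy', 'position', 'orientation', 'shot']
strip_mid [(array([ 0.575, -0.015,  0.09 ]), 0.76)]
release [(array([ 0.502, -0.086,  0.086]), 0.69)]
cover [(array([ 0.596, -0.018,  0.092]), 0.6), (array([0.556, 0.177, 0.135]), 0.51)]
reader [(array([ 0.576, -0.016,  0.09 ]), 0.59)]
vial [(array([0.56 , 0.179, 0.135]), 0.48)]
rack [(array([0.46 , 0.433, 0.054]), 0.62)]
bottle [(array([ 0.552, -0.404,  0.064]), 0.78), (array([0.561, 0.176, 0.14 ]), 0.42)]
side [ 0.30040871 -0.72372458  0.81430615] [ 46.36337094  -0.80039164 -19.72259336] 474.3804523065046 318.4806124534791 229.77141891564202 ['image', 'fx', 'fy', 'cx', 'cy', 'position', 'orientation', 'shot']
strip_mid [(array([ 0.567, -0.111,  0.088]), 0.92), (array([ 0.55 , -0.424,  0.065]), 0.4)]
release [(array([ 0.504, -0.085,  0.09 ]), 0.88)]
cover [(array([ 0.594, -0.034,  0.09 ]), 0.92)]
reader [(array([ 0.563, -0.122,  0.091]), 0.87)]
vial [(array([0.557, 0.174, 0.123]), 0.58)]
rack [(array([0.461, 0.436, 0.054]), 0.62)]
bottle [(array([ 0.549, -0.424,  0.065]), 0.98)]
0.8
```

View pics/top0.png

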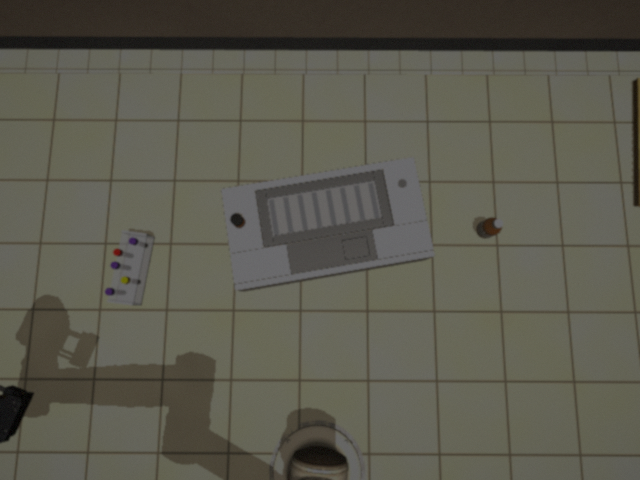

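View pics/side0.png

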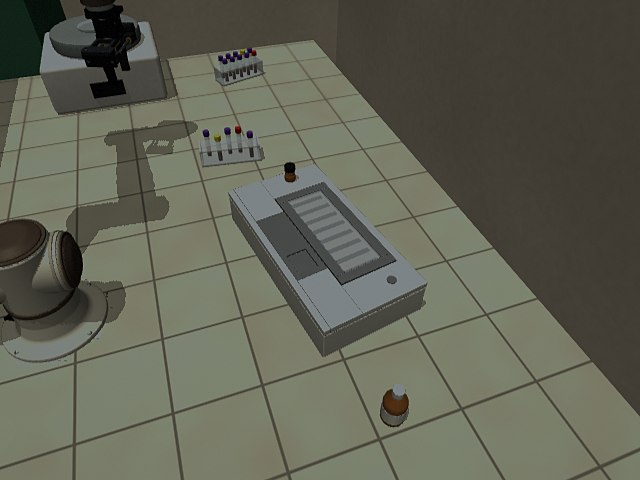

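```bash
python3 - <<'E'
import cv2
a=cv2.imread('pics/top0.png');print(a.shape)
E
```

```text
(480, 640, 3)
```

The outline of the pad shows near (356,248) in the top view, at the right end of the strip. The reader is yawed slightly. I'll measure it next.

```bash
cat > h.py <<'E'
import numpy as np,cv2
from scipy.spatial.transform import Rotation as R
def ray(p,u,v,z):
    d=R.from_euler('xyz',p['orientation'],degrees=True).apply([(u-p['cx'])/p['fx'],-(v-p['cy'])/p['fy'],-1])
    o=np.array(p['position']);return o+d*(z-o[2])/d[2]
def proj(p,X):
    c=R.from_euler('xyz',p['orientation'],degrees=True).inv().apply(np.array(X)-p['position'])
    return p['cx']+p['fx']*c[...,0]/-c[...,2], p['cy']-p['fy']*c[...,1]/-c[...,2]
E
python3 - <<'E'
from workcell import env
from h import *
for n in ['top','side']:
    p=env.grab_frame(n)
    for t in ['release','strip_mid']:
        r=env.trace(p,t)
        if r:
            m=r[0]['mask'];v,u=np.nonzero(m);rc=cv2.minAreaRect(np.c_[u,v].astype(np.float32))
            print(n,t,r[0]['score'],m.sum(),np.round(rc[0],1),ray(p,*rc[0],.085).round(4))
            b=[ray(p,*c,.085 if t=='release' else .09)[:2].round(4) for c in cv2.boxPoints(rc)];print(b)
    if n=='top':
        for nm,u,v in [('near L',238,291),('near R',433,257),('far R',413,159),('far L',222,188)]:
            print(nm,ray(p,u,v,.09).round(4))
    c=(330,248) if n=='top' else (300,250)
    im=cv2.resize(p['image'][c[1]-60:c[1]+60,c[0]-80:c[0]+80],(800,600),interpolation=cv2.INTER_CUBIC)
    cv2.imwrite(f'pics/z{n}.png',cv2.convertScaleAbs(im,alpha=1.6))
E
```

```text
top strip_mid 0.8 17635 [326.7 223.9] [ 0.5589 -0.02    0.085 ]
[array([0.6398, 0.2318]), array([ 0.7232, -0.233 ]), array([ 0.4782, -0.2651]), array([0.4009, 0.1825])]
near L [0.404  0.1787 0.09  ]
near R [ 0.4827 -0.2618  0.09  ]
far R [ 0.7145 -0.2232  0.09  ]
far L [0.642  0.2245 0.09  ]
side release 0.79 368 [302.7 261.3] [ 0.505  -0.0861  0.085 ]
[array([ 0.4806, -0.0663]), array([ 0.522 , -0.0477]), array([ 0.529 , -0.1057]), array([ 0.489 , -0.1224])]
side strip_mid 0.73 18535 [326.5 247.7] [ 0.5656 -0.0651  0.085 ]
[array([0.3778, 0.1671]), array([0.7238, 0.3764]), array([ 0.7156, -0.2629]), array([ 0.4685, -0.3353])]
```

View pics/ztop.png

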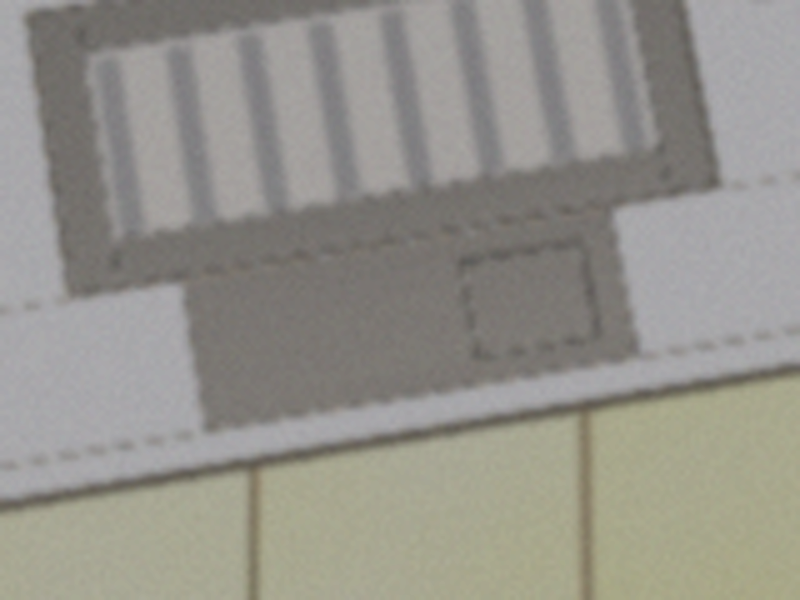

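View pics/zside.png

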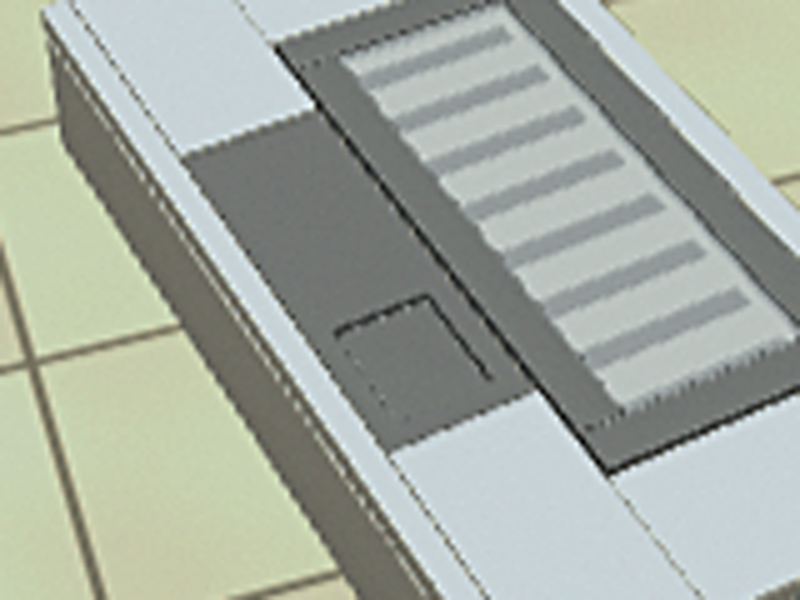

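The two views agree: pad at about (0.505, -0.086) and reader yaw about 10°. I'll move above it with the fingers shut.

```bash
python3 - <<'E'
from workcell import env
from h import *
p=env.grab_frame('top');c=ray(p,356,248.2,.085);print('pad top',c.round(4))
print('strip ctr',ray(p,*(250+410/5,188+ (283+428+212+352)/4/5),.087).round(4))
a=np.radians(10.1);
s=env.read_state();j0=np.array(s['joint_positions'])
P=[(c[0]+.505)/2,(c[1]-.086)/2,.19];print(P)
best=None
for y in [10.1,-169.9]:
    q=env.inverse_kinematics(P,[-90,0,y]);print(y,None if q is None else np.round(q,1))
    if q is not None and (best is None or abs(np.array(q)-j0).max()<best[0]): best=(abs(np.array(q)-j0).max(),y)
env.gripper_to(0.0,5)
env.goto(P,[-90,0,best[1]])
s=env.read_state();print(s['clock'],s['position'],s['tool_rot'],s['force'],s['opening'])
p=env.grab_frame('wrist');cv2.imwrite('pics/w1.png',p['image'])
print(proj(p,np.array([[P[0],P[1],.085],P])))
p=env.grab_frame('side');cv2.imwrite('pics/s1.png',p['image'])
E
```

```text
pad top [ 0.5026 -0.0874  0.085 ]
strip ctr [ 0.494  -0.0324  0.087 ]
[np.float64(0.5038168229279272), np.float64(-0.08669597115422184), 0.19]
10.1 [  8.5  12.6 -18.1  -0.  -59.3 -88.4]
-169.9 [  8.5  12.6 -18.1   0.  -59.3  91.6]
5.275 [ 0.50411818 -0.08608111  0.19001315] [-8.99981294e+01 -1.00156881e-02  1.01675230e+01] [-0.13989596  0.1255565  -0.55524617] 0.008368469442921246
(array([316.83436406, 316.52582061]), array([238.34659294, 305.59913217]))
```

View pics/w1.png

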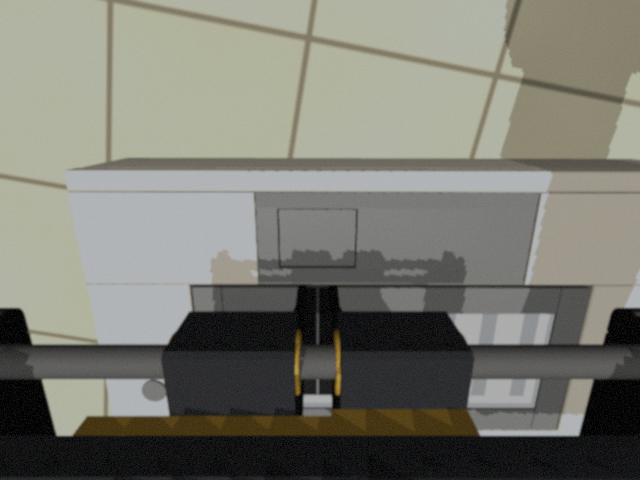

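View pics/s1.png

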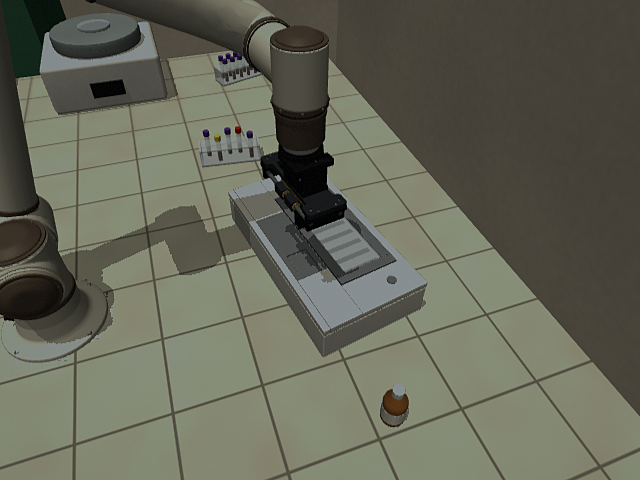

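In the wrist view the pad outline is centred at (317,238), and my target projects to (316.8,238.3), so the aim is right. Next I'll touch the rigid strip beside the pad for a height reference. Then I'll press the pad in small steps.

```bash
python3 - <<'E'
from workcell import env
from h import *
x,y=.5038,-.0867
yv=np.array([-np.sin(np.radians(10.1)),np.cos(np.radians(10.1))])
def S(t):
    s=env.read_state();print(t,round(s['clock'],2),np.round(s['position'],4),np.round(s['force'],2));return s
# feel the rigid strip 65 mm to +y of the pad
a=np.array([x,y])+yv*.065
env.move_straight([*a,.105]); S('above strip')
h=env.move_straight([*a,.0835],rate=.02,force_limit=2.0); S('strip touch %s'%h)
env.move_straight([*a,.100],rate=.05)
env.move_straight([x,y,.100],rate=.1); f0=S('above pad')['force'][2]
h=env.move_straight([x,y,.082],rate=.02,force_limit=2.0); s=S('pad touch %s'%h)
p=env.grab_frame('side');cv2.imwrite('pics/s2.png',p['image'])
z=s['position'][2]
for i in range(7):
    z-=.001
    if z<.0765: break
    h=env.move_straight([x,y,z],rate=.01,force_limit=6.0); s=S('push %s'%h)
    if h or s['force'][2]-f0>7: break
p=env.grab_frame('side');cv2.imwrite('pics/s3.png',p['image'])
E
```

```text
above strip 6.24 [ 0.493  -0.0227  0.1056] [-0.78 -0.58  0.24]
strip touch True 7.07 [ 0.4923 -0.0228  0.0874] [0.11 0.56 4.22]
above pad 8.28 [ 0.5037 -0.0866  0.0999] [ 0.16 -0.08 -0.82]
pad touch True 8.98 [ 0.5036 -0.0866  0.0848] [ 0.38 -0.39  1.4 ]
push False 9.29 [ 0.5037 -0.0866  0.084 ] [-1.97  1.74  4.3 ]
push False 9.54 [ 0.5037 -0.0867  0.083 ] [-1.34  1.26  5.22]
push False 9.79 [ 0.5037 -0.0867  0.082 ] [-1.74  1.15  6.09]
push False 10.04 [ 0.5035 -0.0867  0.0803] [ 0.35 -0.36  0.18]
push False 10.29 [ 0.5037 -0.0868  0.0801] [-1.74 -0.46  4.66]
push False 10.54 [ 0.5037 -0.0868  0.0794] [-2.29  0.16  6.83]
```

View pics/s3.png

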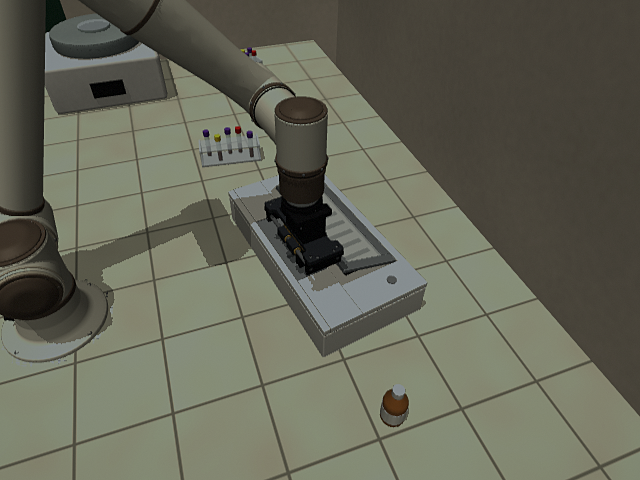

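The force fell from 6.1 to 0.2 N at z = 0.080, which suggests the catch let go. I'll back off and look.

```bash
python3 - <<'E'
from workcell import env
from h import *
x,y=.5038,-.0867
env.move_straight([x,y,.15],rate=.06)
env.move_straight([x-.07,y-.01,.24],rate=.12)
env.dwell(.5)
s=env.read_state();print(s['clock'],s['position'],s['force'])
for n in ['side','top']:
    p=env.grab_frame(n);cv2.imwrite(f'pics/{n}4.png',p['image'])
    for t in ['cover','vial','rack','bottle']:
        r=env.search_frame(p,t);print(n,t,[(np.round(d['xyz'],3),round(d['score'],2)) for d in r[:1]])
E
```

```text
13.525 [ 0.43382189 -0.09668566  0.23988685] [-0.60383841  0.1643701  -1.0136416 ]
side cover [(array([ 0.604, -0.053,  0.105]), 0.74)]
side vial []
side rack [(array([0.413, 0.447, 0.056]), 0.84)]
side bottle [(array([ 0.549, -0.426,  0.064]), 0.58)]
top cover [(array([ 0.595, -0.016,  0.11 ]), 0.87)]
top vial [(array([0.56 , 0.178, 0.139]), 0.45)]
top rack [(array([0.457, 0.434, 0.056]), 0.66)]
top bottle [(array([ 0.55 , -0.406,  0.065]), 0.56)]
```

View pics/side4.png

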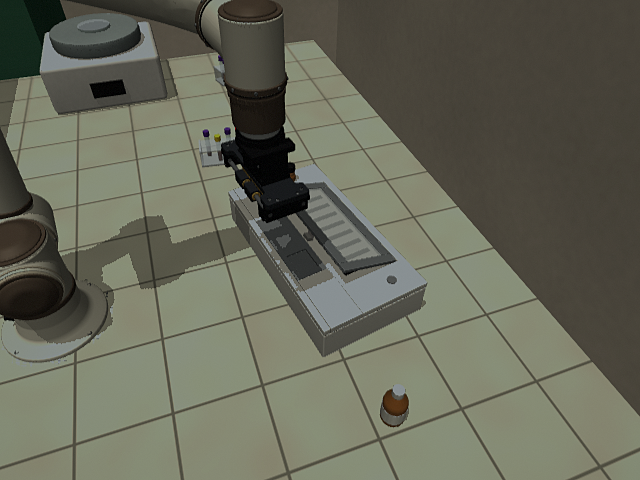

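View pics/top4.png

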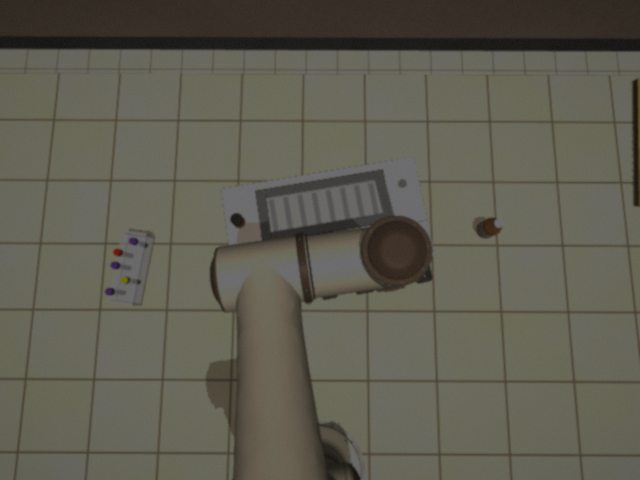

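```bash
python3 - <<'E'
from workcell import env
from h import *
env.move_straight([.38,-.1067,.30],rate=.12)
env.dwell(1)
s=env.read_state();print(s['clock'],s['position'],s['force'])
p=env.grab_frame('side')
r=env.search_frame(p,'vial');print(r[:1])
cv2.imwrite('pics/s5.png',cv2.convertScaleAbs(cv2.resize(p['image'][150:360,190:470],(800,600),interpolation=cv2.INTER_CUBIC),alpha=1.6))
E
```

```text
15.85 [ 0.37999202 -0.10669301  0.30002729] [0.17414107 0.98815545 0.17409917]
[{'xyz': [0.5536, 0.1721, 0.1219], 'score': 0.47}]
```

View pics/s5.png

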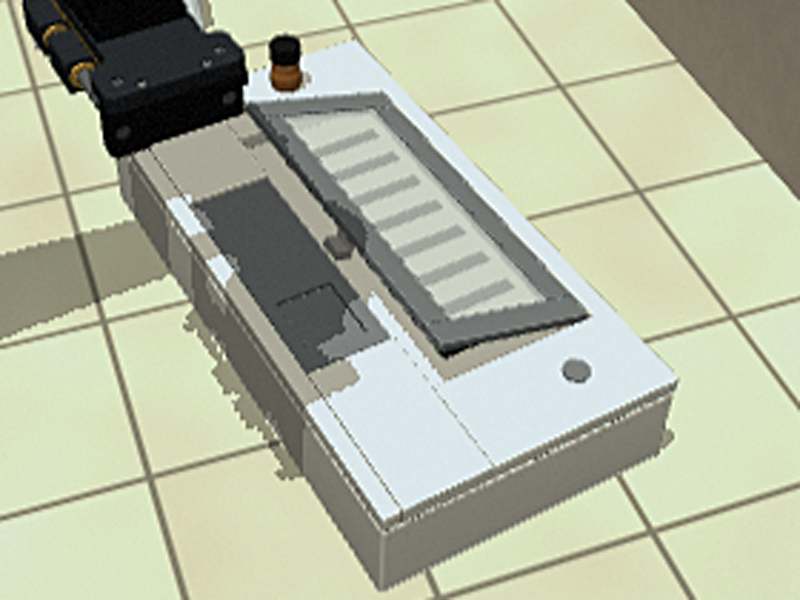

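The cover stands open: its free edge is clearly raised, with the catch showing at about (340,243). The pad is released, the vial is in place and the robot is clear.

```bash
python3 -c "
from workcell import env
env.close_job()"
```

```text
the job is handed in; nothing more can be done
```

The cover is open and standing up. I handed the job in at about 16 s on the robot's clock, with the arm clear of everything.

- **Finding the pad:** its faint outline showed near the right end of the strip, at about (0.504, -0.087). The top, side and wrist cameras agreed to within about 3 mm. By touch, the strip was met at 87.4 mm and the pad at 84.8 mm, as the dimensions predict. I felt the strip at only one other point and did not sweep its full length.
- **Pressing it:** I pushed with the shut fingertips in 1 mm steps. The catch let go about 4 to 5 mm in, when the force fell from about 6 N to 0.2 N. Two more steps followed before I backed off, to about 5.4 mm in, with the highest reading about 7 N. That is a little over the 5 N given for the stop.
- **Last checks:** the final side picture shows the cover's free edge raised and the catch exposed. The vial, rack and bottle were found where they started, within a few mm in the top view. One side-view reading put the rack about 50 mm off, and the vial was missed in that same picture. The arm was partly blocking both there, and the top view showed the rack unmoved. The vial was found in place in the last picture.

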